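# Turn the orange slide carrier over with the blade lifter

### The arm

A 6-joint arm with a two-finger parallel gripper is mounted at the origin on a cart in front of the work surface, level with it; the furniture and walls round the work are solid. World frame = base frame: x ahead of the robot, y to its left, z up, the work surface at z = 0. Lengths are in m, angles in degrees, forces in N, time in s.
With the tool pointing down it reaches from about 0.375 to 0.9 m from the base axis. Payload 3.1 kg.
Tool frame: the origin (TCP) lies midway between the tips of the shut fingers; the grasp point (between the pads) lies 19 mm behind it; z points along the fingers, y is the line along which they close (so a half turn about z gives the same grasp; the last joint's range is limited). The gripper opens to 87 mm and grips with 3 to 60 N. Pads are 19 mm wide; open, the fingers measure 117 mm over their backs; the gripper's body (75 mm by 190 mm) begins 51 mm behind the grasp point.
Start: joints at [-78.065, 30.224, 82.088, -0, 67.689, -10.227], TCP at [0.236, -0.579, 0.223] pointing down, gripper open.
Joint ranges: [-176.69, 176.69], [-43.24, 126.21], [12.49, 139.97], [-82, 262], [0, 151.66], [-163.58, 163.58]. Speed limits (degrees/s): [159.86, 159.86, 180, 180, 180, 180].

### API

Orientations are given as a 3x3 rotation matrix whose columns are the frame's x, y, z axes.
In Python, from rig import read_state, optics, bot gives the robot as it stands. The module is installed in compiled form; this text tells all that it offers.
- The arm moves only by the tool send_rows, never from a script. Its argument "commands" is a list of rows, each a list of 7 numbers: the turn, a rotation vector about the tool's x, y, z in units of 5 degrees (1.0 is 5 degrees), then the shift along the tool's x, y, z in units of 30 mm (1.0 is 30 mm), then the opening, from 0 (shut) to 1 (fully open). In form: [[rx, ry, rz, tx, ty, tz, gripper], ...]. A call has 1 to 20 rows; each row is the pose to reach, as a shift and turn from the pose commanded when the call began, along the tool's axes at that moment; what a row does not reach only later rows make up. A row lasts 1/12 s, in which the tool goes at most 41.7 mm and 7.16 degrees, less where a joint would pass 70% of its speed; a pose out of reach is approached as far as the arm can. A call with a gripper value outside its range is refused whole. The fingers move at their own pace and stop on an object; the grip force is fixed at half the most. Time passes only in rows, so rows that repeat a pose let the fingers close. It gives the time, the measured TCP pose, the force, the opening and the grip force at its end, in the units of the state.
- read_state(): the state, without advancing time (a new reading comes with each control period).
- optics.capture(name): name is "scene" or "top"; returns a dict with "image" (480x640x3 uint8, blue, green, red), "intrinsics" (3x3 intrinsics, pixels), "extrinsics" (4x4, takes a point from world to camera coordinates). Camera axes: x right, y down, z forward; pixel columns grow to the right and rows downward; lengths in m; the calibration is good to about 2 mm. A picture is of the moment at which its call begins. There is no depth.
- bot.hand_in(): hands the job in; it is judged then, once.
The state is a dict: "time_s": time; "joint_positions": joint angles; "qvel": joint speeds; "tau": joint torques, N m; "position": TCP position; "tcp_rot": TCP orientation; "force": force on the tool from outside, world axes, zero at the start; "moment": the same for the moment, N m; "opening": opening from 0.0 (shut) to 1.0 (fully open); "grasp_force": force on a finger pad.
Only numpy, scipy, OpenCV 4.12 (cv2) and the standard library are available. Lean on these libraries where they do the work, as an engineer would, in place of code of your own. Each camera call takes 0.05 s, during which the arm holds its last target. There are 200 camera calls.

### The job

Turn the orange slide carrier over with the yellow-handled lifter: slide its thin blade under the carrier's near edge, between the fork arms of its grey rest, and tip the carrier over the step so that it lies flat on the rest's rubber pad with its grey back up. Do not touch the carrier with the fingers and leave the blue carrier where it lies. Finish with the lifter released and standing upright on the bare worktop, off the rests.

Things in the scene. Friction and masses are not known exactly. Their poses are not given: they have to be found in the camera images.
- lifter: Lifter, 0.15 kg, stands by itself. Yellow upright handle 18 x 16 mm (x, y), 6 to 106 mm above the origin; grip its y sides 78 mm up. Steel foot 32 x 36 x 8 mm below it; from the foot a flat blade 36 mm wide, 3 mm thick runs along +x, tip 58 mm from the origin (42 mm clear of the foot). Origin: below the handle's axis on the common flat underside of foot and blade; z up.
- carrier_orange: The plate to turn: rigid, 52 x 84 x 8 mm (x, y, z), 0.06 kg, orange face with white slide pocket now up, plain grey back below. Origin at its centre; z points out of the orange face. Lies loose on its grey rest, axes as the rest's, far edge about 2 mm short of the step. A level blade tips it if the tip stops 10 to 20 mm in from the near edge; pushed past its middle, the blade lifts it whole.
- rest_orange: Fixed grey rest under the orange carrier. Origin: worktop height, below the step's middle; x points away from the robot (to 15 degrees), across the step; y along it. Two arms 8 mm wide, x -49 to -18 mm, 68 mm free between them down to the worktop; deck 96 mm wide, x -18 to 0; tops of both z = 14 mm. The carrier lies on them, centre x -28 mm, so its near edge juts 5 mm past the arms.
- orange_pad (a point): Centre of the top of the black rubber pad on that rest, 31 mm past the step. The landing block with the pad is 96 mm wide, x 0 to 66 mm of the rest, top z = 20 mm, 6 mm above the deck; a lip 5 mm high ends it at x 62 to 66 mm. With its near edge raised, the carrier's far edge bears on the step; tipped past upright it falls over onto the pad.
- carrier_blue: A like carrier with a blue face on a like grey rest of its own; leave it alone. Origin at the plate's centre.
Things that resemble listed ones, but are neither listed nor needed, are in the scene too. Of the things that look like the lifter, the middle-sized one is meant.

How it is judged (in metres and radians):
On the way:
1. the orange carrier is raised by the lifter: tilted more than 30 degrees with the lifter bearing on it (angle between carrier_orange's own z axis and vertical between 0.52 and 2.4 rad and contact force between lifter and carrier_orange above 0.02 N), for 0.1 s.
At the end, for the whole second after the job is handed in: The orange carrier rests grey back up, flat within 10 degrees, on its own rest's pad: centre 8 to 48 mm past the step, within 25 mm of the middle line, square within 17 degrees. The lifter stands still on the worktop, upright within 10 degrees, clear of orange carrier and its rest (angle between carrier_orange's own z axis and vertical above 2.96 rad and x of carrier_orange in the frame of rest_orange between 0.008 and 0.048 m and y of carrier_orange in the frame of rest_orange between -0.025 and 0.025 m and angle between the x axis of carrier_orange and the x axis of rest_orange, either way round below 0.3 rad and linear speed of each of carrier_orange, lifter below 0.03 m/s and angle between lifter's own z axis and vertical below 0.17 rad and height (world z) of lifter between -0.006 and 0.006 m and contact force between lifter and rest_orange below 0.1 N and contact force between lifter and carrier_orange below 0.1 N); the robot touches nothing.
It fails at once if the fingers touch the orange carrier (contact force between the fingers and carrier_orange above 0.5 N).
It fails at once if the blue carrier is moved more than 15 mm (distance of carrier_blue from where it was at the start of the episode above 0.015 m).
It also fails if it takes over 56 s, if anything falls off the work surface, if the arm or the gripper's body presses on something with over 40 N, if the wrist force passes 120 N, or if a joint passes its speed limit or range.

## Working session

There is one attempt and no reset: what is moved stays moved. The work goes in short steps, Python scripts to look and compute and a tool call to move; the robot and the scene stay as the last step left them, time stands still between calls to the robot, and variables do not carry over. Pictures are saved under pics/ and viewed, at most 10 in all, crops included, and the job is handed in when it is done.

Besides the shell and the picture viewer there is one more tool, called after "Request:" in YAML: its name, and indented under it one key for each argument. send_rows: Moves the arm, as the interface text tells. Its arguments: {"type":"object","properties":{"commands":{"type":"array","items":{"type":"array","items":{"type":"number"}}}},"required":["commands"]}

```bash
mkdir -p pics
python3 - <<'E'
from rig import read_state, optics, bot
import cv2,numpy as np
s=read_state();print({k:np.round(v,3).tolist() for k,v in s.items()})
for n in("scene","top"):
    d=optics.capture(n);cv2.imwrite(f"pics/{n}0.png",d["image"]);print(n,d["intrinsics"].round(1).tolist(),d["extrinsics"].round(4).tolist())
E
```

```text
{'time_s': 0.0, 'joint_positions': [-78.064, 30.281, 82.157, -0.0, 67.688, -10.226], 'qvel': [-0.019, -0.035, 0.041, 0.061, -0.011, -0.136], 'tau': [0.002, -44.003, -17.659, 0.063, 0.058, -0.0], 'position': [0.236, -0.578, 0.222], 'tcp_rot': [[0.926, 0.377, -0.0], [0.377, -0.926, 0.002], [0.0, -0.002, -1.0]], 'force': [-0.421, -0.069, 0.299], 'moment': [0.001, 0.011, -0.023], 'grasp_force': 0.0, 'opening': 1.005}
scene [[517.3, 0.0, 321.6], [0.0, 517.3, 236.1], [0.0, 0.0, 1.0]] [[-0.8183, -0.5743, -0.0233, 0.44], [-0.2553, 0.3996, -0.8804, 0.1522], [0.5149, -0.7145, -0.4736, 0.7719], [0.0, 0.0, 0.0, 1.0]]
top [[520.8, 0.0, 312.5], [0.0, 520.8, 241.8], [0.0, 0.0, 1.0]] [[0.0137, -0.9999, 0.004, 0.0403], [-0.9956, -0.014, -0.0928, 0.5277], [0.0928, -0.0027, -0.9957, 1.0423], [0.0, 0.0, 0.0, 1.0]]
```

View pics/scene0.png

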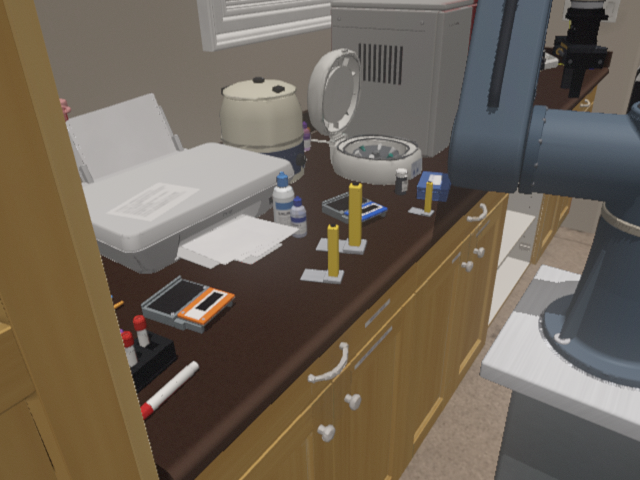

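View pics/top0.png

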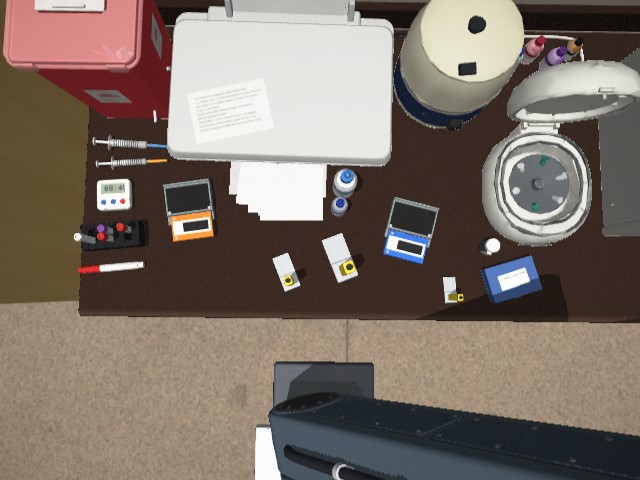

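Scene/top show three lifter-like things, with handles at top pixels (288,280), (347,267) and (456,297). In the scene view these are at (334,250), (355,215) and (429,197). By size they are middle, large and small, so I choose (288,280). The orange carrier is at top (191,226), with its pad at (188,197). The blue carrier is at (408,247). Next is a close crop to check.

```bash
cat > h.py <<'E'
import numpy as np,cv2
from rig import read_state, optics, bot
def ray(d,px):
    K,E=d["intrinsics"],d["extrinsics"];R,t=E[:3,:3],E[:3,3]
    return -R.T@t, R.T@np.linalg.inv(K)@np.array([px[0],px[1],1.])
def at(d,px,z):
    c,v=ray(d,px);return c+v*(z-c[2])/v[2]
def proj(d,P):
    P=np.atleast_2d(P);q=(d["extrinsics"][:3,:3]@P.T).T+d["extrinsics"][:3,3];q=(d["intrinsics"]@q.T).T;return q[:,:2]/q[:,2:]
def crop(im,x,y,w,h,W,H):return cv2.resize(im[y:y+h,x:x+w],(W,H),interpolation=cv2.INTER_CUBIC)
E
python3 - <<'E'
from h import *
t=optics.capture("top");s=optics.capture("scene")
for n,p in dict(mid=(288,280),big=(347,267),small=(456,297)).items(): print(n,at(t,p,.1).round(3))
a=crop(t["image"],155,170,70,75,400,428.57.__int__());b=crop(t["image"],260,240,70,75,400,428)
im=np.hstack([a[:428],b]); cv2.imwrite("pics/c1.png",im)
E
```

```text
mid [0.447 0.093 0.1  ]
big [ 0.473 -0.018  0.1  ]
small [ 0.419 -0.224  0.1  ]
```

View pics/c1.png

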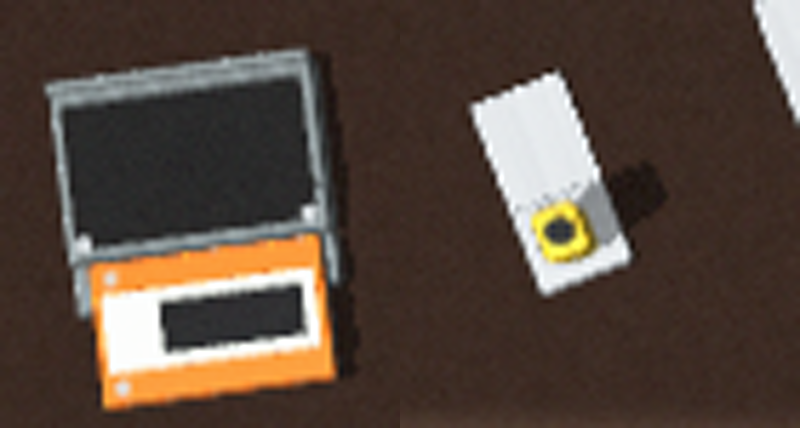

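The left crop shows the orange carrier: face corners at crop (92,268), (320,235), (335,378), (104,410), pad block above it. The right crop shows the middle lifter: tip corners (470,105), (558,70), rear foot corners (545,296), (630,258), handle at (562,232). That is about 36 px, or 74 mm long, which matches the description.

```bash
cat > fit.py <<'E'
from h import *
from scipy.optimize import minimize
from scipy.spatial import ConvexHull
U=8
def box(x0,x1,y0,y1,z0,z1): return np.array([[a,b,c] for a in(x0,x1) for b in(y0,y1) for c in(z0,z1)])
def pose(P,x,y,a):
    c,s=np.cos(a),np.sin(a);return P@np.array([[c,s,0],[-s,c,0],[0,0,1]])+[x,y,0]
def hsv(im,lo,hi): return cv2.inRange(cv2.cvtColor(im,cv2.COLOR_BGR2HSV),lo,hi)
def hullmask(d,lo,hi,guess,r):
    c=proj(d,guess)[0];x,y=(c-r).astype(int);x,y=max(x,0),max(y,0)
    im=cv2.resize(d["image"][y:y+2*r,x:x+2*r],None,fx=U,fy=U,interpolation=cv2.INTER_CUBIC)
    m=hsv(im,lo,hi);n,l,st,_=cv2.connectedComponentsWithStats(m)
    m=(l==1+np.argmax(st[1:,4])).astype(np.uint8)
    h=cv2.convexHull(cv2.findNonZero(m));o=np.zeros_like(m);cv2.fillConvexPoly(o,h,1);return o,(x,y)
def fit(ds,P,lo,hi,g,r=60):
    M=[hullmask(d,lo,hi,[g[0],g[1],P[:,2].mean()],r) for d in ds]
    def cost(p):
        c=0
        for d,(m,o) in zip(ds,M):
            q=((proj(d,pose(P,*p))-o+.5)*U-.5).astype(np.float32)
            R=np.zeros_like(m);cv2.fillConvexPoly(R,np.round(cv2.convexHull(q)*16).astype(np.int32),1,shift=4)
            c+=1-(R&m).sum()/(R|m).sum()
        return c
    S=np.array([g,g+np.r_[.01,0,0],g+np.r_[0,.01,0],g+np.r_[0,0,.15]])
    res=minimize(cost,g,method="Nelder-Mead",options=dict(initial_simplex=S,xatol=1e-5,fatol=1e-5))
    return res.x,res.fun
E
python3 - <<'E'
from fit import *
t=optics.capture("top");s=optics.capture("scene")
k=400/70
f=lambda u,v,ox,oy:((u+.5)/k+ox-.5,(v+.5)/k+oy-.5)
L=[at(t,f(u,v,260,240),z)[:2] for u,v,z in((70,105,.003),(158,70,.003),(145,296,.004),(230,258,.004))]
ax=(L[0]+L[1]-L[2]-L[3])/2;print("lifter len",np.hypot(*ax),"yaw",np.degrees(np.arctan2(ax[1],ax[0])),"org",(L[2]+L[3])/2+ax*16/74,"w",np.hypot(*(L[0]-L[1])))
C=np.array([at(t,f(u,v,155,170),.022)[:2] for u,v in((92,268),(320,235),(335,378),(104,410))])
ax=(C[0]+C[1]-C[2]-C[3])/2;print("carrier",C.mean(0),np.hypot(*ax),"yaw",np.degrees(np.arctan2(ax[1],ax[0])),"wid",np.hypot(*(C[0]-C[1])))
for u,v,z in((47,90,.025),(308,50,.025),(75,258,.02),(330,222,.02)):print("block",at(t,f(u,v,155,170),z).round(4))
for ds in([t],[s],[t,s]):
    p,c=fit(ds,box(-.026,.026,-.042,.042,.014,.022),(4,120,120),(17,255,255),np.r_[C.mean(0),np.arctan2(ax[1],ax[0])]);print("car",p.round(4),np.degrees(p[2]),c)
    p,c=fit(ds,box(-.009,.009,-.008,.008,.008,.106),(20,120,70),(34,255,255),np.r_[.447,.093,.4]);print("handle",p.round(4),np.degrees(p[2]),c)
E
```

```text
lifter len 0.07399146290624967 yaw 22.261100252425678 org [0.44700645 0.09393352] w 0.03448018141058148
carrier [0.55634968 0.29628732] 0.0520052020524995 yaw 7.372569423334171 wid 0.08280490055327111
block [0.6398 0.3585 0.025 ]
block [0.6558 0.2647 0.025 ]
block [0.5794 0.3473 0.02  ]
block [0.5938 0.2557 0.02  ]
car [0.5568 0.2975 0.1544] 8.848510837582529 0.02969250114311839
handle [0.447 0.093 0.4  ] 22.918311805232932 1.0
car [0.5595 0.2944 0.1701] 9.747847532006727 0.09340884629183532
handle [0.447 0.093 0.4  ] 22.918311805232932 1.0
car [0.5571 0.2971 0.1493] 8.554613069184022 0.15433692942099841
handle [0.447 0.093 0.4  ] 22.918311805232932 2.0
```

```bash
sed -i 's/m=(l==1+np.argmax(st\[1:,4\])).astype(np.uint8)/ce=_[1:]-r*U;m=(l==1+np.argmin(np.hypot(*ce.T)+1e4*(st[1:,4]<600))).astype(np.uint8)/' fit.py
cat > go.py <<'E'
from h import *
import sys
def plan(target,yaw=None):
    s=read_state();R=np.array(s["tcp_rot"]);p=np.array(s["position"])
    print("t",round(s["time_s"],2),"pos",p.round(4),"yaw",np.degrees(np.arctan2(R[1,0],R[0,0])).round(2),"tool-axis",R[:,2].round(4),"F",np.round(s["force"],1),"open",round(s["opening"],3),"gf",round(s["grasp_force"],1))
    print("units",(R.T@(np.array(target)-p)/.03).round(3))
E
python3 - <<'E'
from fit import *
from go import plan
t=optics.capture("top");s=optics.capture("scene")
for ds in([t],[s],[t,s]):
    p,c=fit(ds,box(-.009,.009,-.008,.008,.008,.106),(20,120,70),(34,255,255),np.r_[.447,.093,.39],30);print("handle",p.round(4),np.degrees(p[2]),c)
print("big top z at scene(355,184):", at(s,(355,184),.13), at(s,(355,184),.15), "foot",at(t,(347,267),.13))
plan([.447,.0935,.2])
E
```

```text
handle [0.4467 0.0939 0.4741] 27.16671419022432 0.17305389221556888
handle [0.4477 0.0913 0.3806] 21.8065314876755 0.03739216169583437
handle [0.4462 0.0935 0.3798] 21.76298605315487 0.21428731248956523
big top z at scene(355,184): [ 0.48085861 -0.03475295  0.13      ] [0.45561125 0.00622475 0.15      ] foot [ 0.47162534 -0.01607945  0.13      ]
t 0.4 pos [ 0.2358 -0.5787  0.2224] yaw 22.16 tool-axis [-1.e-04  3.e-04 -1.e+00] F [ 0.  -0.3 -1. ] open 1.001 gf 0.0
units [ 14.973 -18.095   0.753]
```

Request:
send_rows:
  commands:
    - [0,0,0,2,-2.4,0.1,1]
    - [0,0,0,3,-3.6,0.2,1]
    - [0,0,0,4,-4.8,0.2,1]
    - [0,0,0,5,-6,0.2,1]
    - [0,0,0,6,-7.2,0.2,1]
    - [0,0,0,7,-8.4,0.2,1]
    - [0,0,0,8,-9.6,0.2,1]
    - [0,0,0,9,-10.8,0.3,1]
    - [0,0,0,10,-12,0.3,1]
    - [0,0,0,11,-13.2,0.4,1]
    - [0,0,0,12,-14.5,0.4,1]
    - [0,0,0,13,-15.7,0.4,1]
    - [0,0,0,14,-16.9,0.5,1]
    - [0,0,0,15,-18.1,0.5,1]
    - [0,0,0,15,-18.1,0.5,1]
    - [0,0,0,15,-18.1,0.5,1]
    - [0,0,0,15,-18.1,0.5,1]
    - [0,0,0,15,-18.1,0.5,1]
    - [0,0,0,15,-18.1,0.5,1]

```text
time_s: 1.98
position: [0.4479, 0.0958, 0.2076]
tcp_rot: [[0.924, 0.382, 0.001], [0.382, -0.924, -0.0], [0.0, 0.0, -1.0]]
force: [-0.7, -0.7, 0.5]
opening: 0.998
grasp_force: 0.0
```

```bash
python3 -c "
from go import plan
plan([.447,.0935,.061])"
```

```text
t 1.98 pos [0.4479 0.0958 0.2076] yaw 22.46 tool-axis [ 5.e-04 -2.e-04 -1.e+00] F [-0.7 -0.7  0.5] open 0.998 gf 0.0
units [-0.06   0.056  4.887]
```

Request:
send_rows:
  commands:
    - [0,0,0,0,0,0.8,1]
    - [0,0,0,0,0,1.6,1]
    - [0,0,0,0,0,2.4,1]
    - [0,0,0,0,0,2.6,1]
    - [0,0,0,0,0,2.6,1]
    - [0,0,0,0,0,2.6,1]

```text
time_s: 2.48
position: [0.4479, 0.0929, 0.1299]
tcp_rot: [[0.927, 0.376, -0.0], [0.376, -0.927, -0.0], [-0.0, 0.0, -1.0]]
force: [-0.2, -0.2, 0.2]
opening: 1.001
grasp_force: 0.0
```

Run:
```python
from h import *
from go import plan
plan([.447,.0935,.061])
t=optics.capture("top");s=optics.capture("scene")
im=np.hstack([crop(t["image"],240,215,110,110,400,400),crop(s["image"],270,130,130,170,400,523)[:400]]);cv2.imwrite("pics/g1.png",im)
```

```text
t 2.48 pos [0.4479 0.0929 0.1299] yaw 22.07 tool-axis [-1.e-04 -1.e-04 -1.e+00] F [-0.2 -0.2  0.2] open 1.001 gf 0.0
units [-0.021 -0.03   2.297]
```

View pics/g1.png

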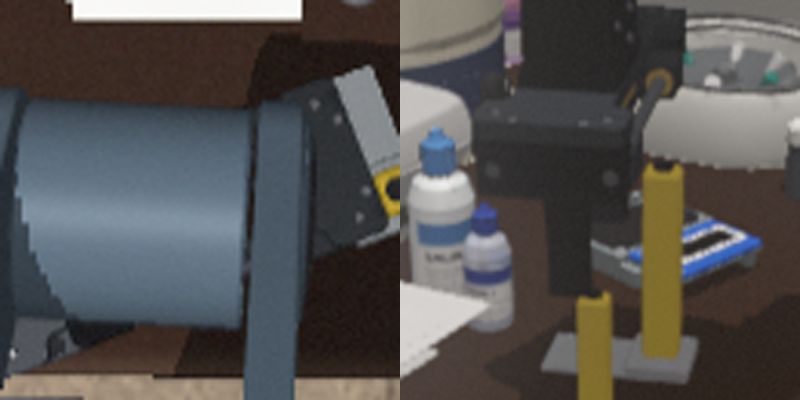

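The gripper straddles the middle lifter. The larger handle (scene crop 663,165) stands just clear of the gripper body. I'll descend centred.

Request:
send_rows:
  commands:
    - [0,0,0,-0.02,-0.06,0.5,1]
    - [0,0,0,-0.02,-0.06,1,1]
    - [0,0,0,-0.02,-0.06,1.5,1]
    - [0,0,0,-0.02,-0.06,2,1]
    - [0,0,0,-0.02,-0.06,2.23,1]
    - [0,0,0,-0.02,-0.06,2.23,1]
    - [0,0,0,-0.02,-0.06,2.23,1]

```text
time_s: 3.17
position: [0.447, 0.0952, 0.0633]
tcp_rot: [[0.926, 0.377, 0.001], [0.377, -0.926, -0.0], [0.001, 0.0, -1.0]]
force: [-0.2, 0.1, 0.3]
opening: 1.002
grasp_force: 0.0
```

Request:
send_rows:
  commands:
    - [0,0,0,0,0,0,0.8]
    - [0,0,0,0,0,0,0.6]
    - [0,0,0,0,0,0,0.45]
    - [0,0,0,0,0,0,0.35]
    - [0,0,0,0,0,0,0.28]
    - [0,0,0,0,0,0,0.22]
    - [0,0,0,0,0,0,0.17]
    - [0,0,0,0,0,0,0.1]
    - [0,0,0,0,0,0,0]
    - [0,0,0,0,0,0,0]
    - [0,0,0,0,0,0,0]
    - [0,0,0,0,0,0,0]

```text
time_s: 4.17
position: [0.4465, 0.0952, 0.0626]
tcp_rot: [[0.926, 0.377, -0.0], [0.377, -0.926, -0.0], [-0.0, 0.0, -1.0]]
force: [0.2, -2.0, -1.5]
opening: 0.178
grasp_force: 30.0
```

```bash
python3 -c "
from go import plan
plan([.447,.0935,.22])"
```

```text
t 4.17 pos [0.4465 0.0952 0.0626] yaw 22.17 tool-axis [-1.e-04 -1.e-04 -1.e+00] F [ 0.2 -2.  -1.5] open 0.178 gf 30.0
units [-0.006  0.061 -5.247]
```

Request:
send_rows:
  commands:
    - [0,0,0,0,0,-0.5,0]
    - [0,0,0,0,0,-1.2,0]
    - [0,0,0,0,0,-2,0]
    - [0,0,0,0,0,-2.7,0]
    - [0,0,0,0.2,-0.4,-3,0]
    - [0,0,0.3,0.5,-1.1,-3,0]
    - [0,0,0.6,0.8,-1.8,-3,0]
    - [0,0,1.0,1.1,-2.5,-3,0]
    - [0,0,1.4,1.4,-3.2,-3,0]
    - [0,0,1.8,1.8,-3.9,-3,0]
    - [0,0,2.2,2.1,-4.6,-3,0]
    - [0,0,2.5,2.4,-5.2,-3,0]
    - [0,0,2.64,2.52,-5.64,-3,0]
    - [0,0,2.64,2.52,-5.64,-3,0]
    - [0,0,2.64,2.52,-5.64,-3,0]
    - [0,0,2.64,2.52,-5.64,-3,0]
    - [0,0,2.64,2.52,-5.64,-3,0]

```text
time_s: 5.58
position: [0.4524, 0.2796, 0.1524]
tcp_rot: [[0.988, 0.155, -0.001], [0.155, -0.988, -0.001], [-0.001, 0.0, -1.0]]
force: [-0.2, -0.2, -1.2]
opening: 0.184
grasp_force: 30.0
```

Run:
```python
from fit import *
from go import plan
plan([.4528,.2806,.0626])
t=optics.capture("top");s=optics.capture("scene")
g=np.r_[.5565,.297,.157]
for ds in([t],[s],[t,s]):
    p,c=fit(ds,box(-.026,.026,-.042,.042,.014,.022),(4,120,120),(17,255,255),g);print("car",p.round(4),np.degrees(p[2]),c)
# overlay of the model (rest at g) and of the blade at the measured TCP
O=np.r_[g[0]+.028*np.cos(g[2]),g[1]+.028*np.sin(g[2]),g[2]]
st=read_state();p=st["position"];R=np.array(st["tcp_rot"]);L=(p[0],p[1],np.arctan2(R[1,0],R[0,0]));z=p[2]-.0626
out=[]
for d,c in((t,(140,160,110,110)),(s,(125,230,130,130))):
    x,y,w,h=c;k=400/w;im=crop(d["image"],x,y,w,h,400,400)
    for q,po,col in(([[-.054,-.042,.022],[-.002,-.042,.022],[-.002,.042,.022],[-.054,.042,.022]],O,(0,0,255)),([[0,-.048,.02],[.062,-.048,.025],[.066,-.048,.025],[.066,.048,.025],[.062,.048,.025],[0,.048,.02]],O,(0,255,0)),([[.016,-.018,z+.003],[.058,-.018,z+.003],[.058,.018,z+.003],[.016,.018,z+.003]],L,(255,255,0))):
        u=((proj(d,pose(np.array(q),*po))-[x,y]+.5)*k-.5);cv2.polylines(im,[np.round(u*16).astype(np.int32)],True,col,1,cv2.LINE_AA,4)
    out.append(im)
cv2.imwrite("pics/o1.png",np.hstack(out))
```

```text
t 5.58 pos [0.4524 0.2796 0.1524] yaw 8.92 tool-axis [-9.e-04 -6.e-04 -1.e+00] F [-0.2 -0.2 -1.2] open 0.184 gf 30.0
units [ 0.023 -0.034  2.994]
car [0.5569 0.2976 0.1549] 8.877915971879878 0.029791246945861327
car [0.5598 0.2944 0.1708] 9.786931340632853 0.07803364447635652
car [0.5571 0.2968 0.1602] 9.177496988902103 0.14633214260469918
```

View pics/o1.png

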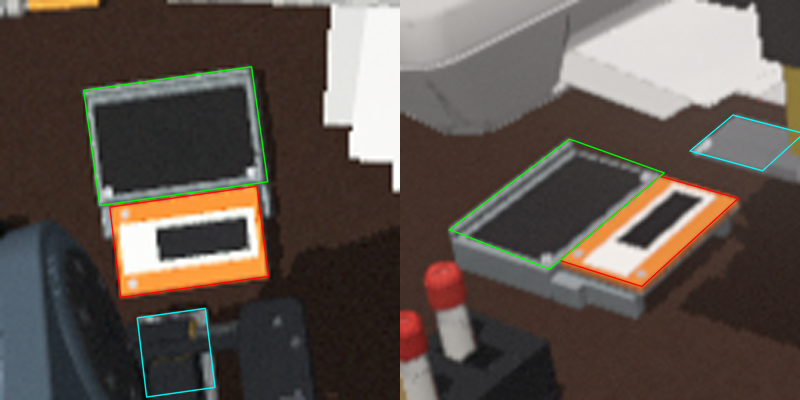

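The overlays match in both views: carrier face red, block green, blade cyan. The pose estimate holds, so I'll lower the lifter and slide the blade in.

Request:
send_rows:
  commands:
    - [0,0,0,0.03,-0.03,0.8,0]
    - [0,0,0,0.03,-0.03,1.6,0]
    - [0,0,0,0.03,-0.03,2.3,0]
    - [0,0,0,0.03,-0.03,2.7,0]
    - [0,0,0,0.03,-0.03,2.86,0]
    - [0,0,0,0.03,-0.03,2.86,0]
    - [0,0,0,0.03,-0.03,2.86,0]
    - [0,0,0,0.03,-0.03,2.86,0]

```text
time_s: 6.35
position: [0.4543, 0.2817, 0.0678]
tcp_rot: [[0.988, 0.155, 0.002], [0.155, -0.988, 0.001], [0.002, -0.0, -1.0]]
force: [0.3, -0.0, -1.7]
opening: 0.18
grasp_force: 30.0
```

Request:
send_rows:
  commands:
    - [0,0,0,0.1,0,0,0]
    - [0,0,0,0.25,0,0,0]
    - [0,0,0,0.4,0,0,0]
    - [0,0,0,0.55,0,0,0]
    - [0,0,0,0.7,0,0,0]
    - [0,0,0,0.85,0,0,0]
    - [0,0,0,1,0,0,0]
    - [0,0,0,1.1,0,0,0]
    - [0,0,0,1.2,0,0,0]
    - [0,0,0,1.2,0,0,0]
    - [0,0,0,1.2,0,0,0]
    - [0,0,0,1.2,0,0,0]

```text
time_s: 7.35
position: [0.4886, 0.287, 0.0667]
tcp_rot: [[0.988, 0.156, -0.001], [0.156, -0.988, -0.0], [-0.001, 0.0, -1.0]]
force: [-0.8, 0.2, -1.3]
opening: 0.183
grasp_force: 30.0
```

Run:
```python
from fit import *
from go import plan
O=np.r_[.5845,.3014];u=np.r_[np.cos(.157),np.sin(.157)]
plan(np.r_[O-.097*u,.0655])
t=optics.capture("top");s=optics.capture("scene")
p,c=fit([t],box(-.026,.026,-.042,.042,.014,.022),(4,120,120),(17,255,255),np.r_[.5568,.297,.157]);print("car top",p.round(4),c)
cv2.imwrite("pics/i1.png",np.hstack([crop(t["image"],140,160,110,110,400,400),crop(s["image"],125,230,130,130,400,400)]))
```

```text
t 7.35 pos [0.4886 0.287  0.0667] yaw 8.96 tool-axis [-8.e-04 -3.e-04 -1.e+00] F [-0.8  0.2 -1.3] open 0.183 gf 30.0
units [0.    0.027 0.041]
car top [ 0.5775  0.2842 -0.525 ] 0.519410877261117
```

View pics/i1.png

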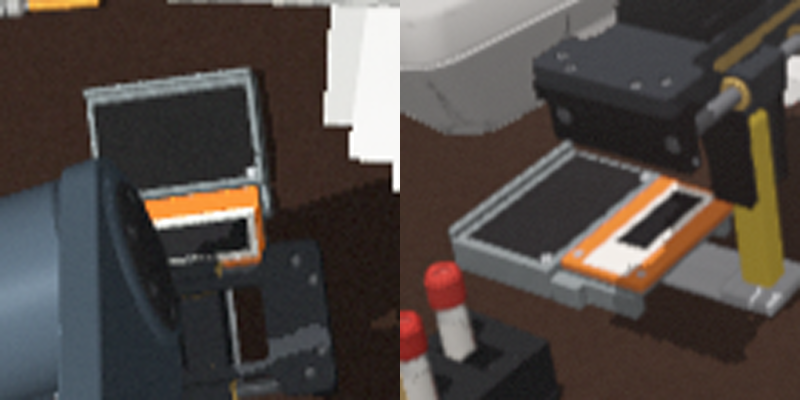

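The blade is under the near edge between the arms: scene (700,270), foot clear and carrier unmoved. Next is the tipping arc.

Request:
send_rows:
  commands:
    - [0,0,0,0,0,-0.12,0]
    - [0,0,0,0,0,-0.22,0]
    - [0,0,0,0.01,0,-0.32,0]
    - [0,0,0,0.02,0,-0.42,0]
    - [0,0,0,0.04,0,-0.52,0]
    - [0,0,0,0.06,0,-0.62,0]
    - [0,0,0,0.08,0,-0.7,0]
    - [0,0,0,0.1,0,-0.78,0]
    - [0,0,0,0.12,0,-0.86,0]
    - [0,0,0,0.15,0,-0.94,0]
    - [0,0,0,0.18,0,-1.03,0]
    - [0,0,0,0.24,0,-1.1,0]
    - [0,0,0,0.31,0,-1.17,0]
    - [0,0,0,0.38,0,-1.24,0]
    - [0,0,0,0.45,0,-1.3,0]
    - [0,0,0,0.54,0,-1.35,0]
    - [0,0,0,0.63,0,-1.39,0]
    - [0,0,0,0.72,0,-1.42,0]
    - [0,0,0,0.72,0,-1.42,0]
    - [0,0,0,0.72,0,-1.42,0]

```text
time_s: 9.12
position: [0.5106, 0.2905, 0.1095]
tcp_rot: [[0.988, 0.156, 0.0], [0.156, -0.988, 0.0], [0.0, -0.0, -1.0]]
force: [-0.1, -0.4, -2.2]
opening: 0.179
grasp_force: 30.0
```

Run:
```python
from h import *
from go import plan
plan([0.4886,.287,.0667])
s=optics.capture("scene")
cv2.imwrite("pics/t1.png",crop(s["image"],125,200,140,140,500,500))
```

```text
t 9.12 pos [0.5106 0.2905 0.1095] yaw 8.96 tool-axis [ 2.e-04  1.e-04 -1.e+00] F [-0.1 -0.4 -2.2] open 0.179 gf 30.0
units [-0.742  0.003  1.425]
```

View pics/t1.png

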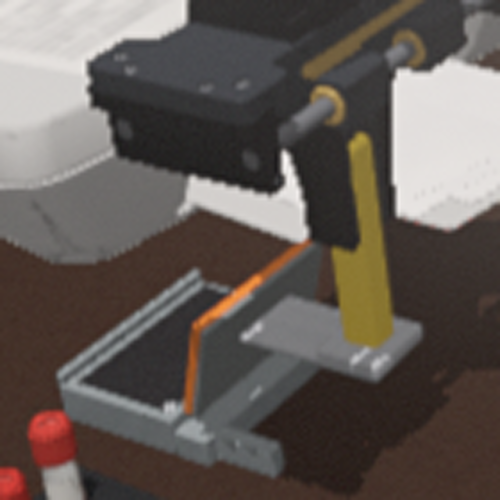

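The carrier stands near upright against the step (195,400), with the blade bearing on its grey back. I'll push it over.

Request:
send_rows:
  commands:
    - [0,0,0,0.08,0,-0.02,0]
    - [0,0,0,0.16,0,-0.04,0]
    - [0,0,0,0.24,0,-0.05,0]
    - [0,0,0,0.32,0,-0.05,0]
    - [0,0,0,0.4,0,-0.05,0]
    - [0,0,0,0.48,0,-0.05,0]
    - [0,0,0,0.56,0,-0.05,0]
    - [0,0,0,0.64,0,-0.05,0]
    - [0,0,0,0.72,0,-0.05,0]
    - [0,0,0,0.8,0,-0.05,0]
    - [0,0,0,0.88,0,-0.05,0]
    - [0,0,0,0.96,0,-0.05,0]
    - [0,0,0,1.04,0,-0.05,0]
    - [0,0,0,1.1,0,-0.05,0]
    - [0,0,0,1.1,0,-0.05,0]
    - [0,0,0,1.1,0,-0.05,0]
    - [0,0,0,1.1,0,-0.05,0]
    - [0,0,0,1.1,0,-0.05,0]

```text
time_s: 10.67
position: [0.5427, 0.2956, 0.1109]
tcp_rot: [[0.988, 0.156, -0.0], [0.156, -0.988, -0.0], [-0.0, 0.0, -1.0]]
force: [0.3, 0.1, -1.4]
opening: 0.185
grasp_force: 30.0
```

Run:
```python
from h import *
from go import plan
plan([0.4531,.2807,.12])
s=optics.capture("scene")
cv2.imwrite("pics/t2.png",crop(s["image"],125,200,140,140,500,500))
```

```text
t 10.67 pos [0.5427 0.2956 0.1109] yaw 8.96 tool-axis [-3.e-04 -1.e-04 -1.e+00] F [ 0.3  0.1 -1.4] open 0.185 gf 30.0
units [-3.027  0.026 -0.302]
```

View pics/t2.png

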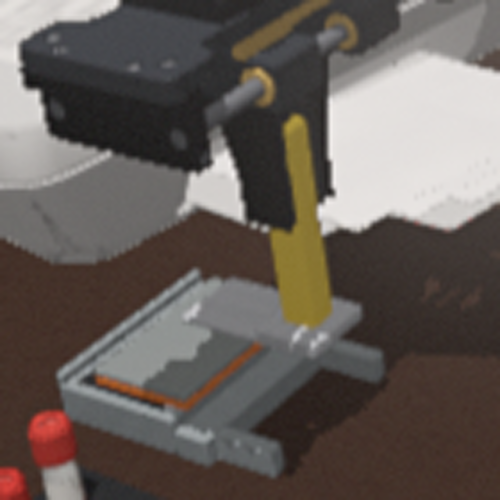

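The carrier lies grey back up inside the lip, on the pad. Now I'll retreat and set the lifter down on bare worktop near (0.455, 0.19).

Request:
send_rows:
  commands:
    - [0,0,0,-0.2,0,-0.3,0]
    - [0,0,0,-0.6,0,-0.5,0]
    - [0,0,0,-1.2,0,-0.5,0]
    - [0,0,0,-1.8,0,-0.5,0]
    - [0,0,0,-2.4,0,-0.5,0]
    - [0,0,0,-3,0.4,-0.5,0]
    - [0,0,0,-3.3,0.9,-0.4,0]
    - [0,0,0,-3.44,1.5,-0.2,0]
    - [0,0,0,-3.44,2.1,0,0]
    - [0,0,0,-3.44,2.6,0.3,0]
    - [0,0,0,-3.44,3,0.7,0]
    - [0,0,0,-3.44,3.02,1.1,0]
    - [0,0,0,-3.44,3.02,1.3,0]
    - [0,0,0,-3.44,3.02,1.3,0]
    - [0,0,0,-3.44,3.02,1.3,0]
    - [0,0,0,-3.44,3.02,1.3,0]

```text
time_s: 12.05
position: [0.4554, 0.1906, 0.0726]
tcp_rot: [[0.988, 0.157, 0.001], [0.157, -0.988, 0.0], [0.001, -0.0, -1.0]]
force: [-0.3, 0.7, -1.0]
opening: 0.182
grasp_force: 30.0
```

```bash
python3 -c "
from go import plan
plan([.455,.19,.0626])"
```

```text
t 12.05 pos [0.4554 0.1906 0.0726] yaw 9.0 tool-axis [ 1.2e-03  3.0e-04 -1.0e+00] F [-0.3  0.7 -1. ] open 0.182 gf 30.0
units [-0.016  0.017  0.334]
```

Request:
send_rows:
  commands:
    - [0,0,0,0,0,0.1,0]
    - [0,0,0,0,0,0.2,0]
    - [0,0,0,0,0,0.27,0]
    - [0,0,0,0,0,0.31,0]
    - [0,0,0,0,0,0.33,0]
    - [0,0,0,0,0,0.33,0]
    - [0,0,0,0,0,0.33,0]
    - [0,0,0,0,0,0.33,0]
    - [0,0,0,0,0,0.33,0]
    - [0,0,0,0,0,0.33,0]

```text
time_s: 12.88
position: [0.4549, 0.1902, 0.0624]
tcp_rot: [[0.988, 0.156, -0.0], [0.156, -0.988, 0.0], [-0.0, -0.0, -1.0]]
force: [-1.8, 0.3, 5.2]
opening: 0.183
grasp_force: 30.0
```

Request:
send_rows:
  commands:
    - [0,0,0,0,0,0,0.2]
    - [0,0,0,0,0,0,0.3]
    - [0,0,0,0,0,0,0.5]
    - [0,0,0,0,0,0,0.7]
    - [0,0,0,0,0,0,0.85]
    - [0,0,0,0,0,0,0.85]
    - [0,0,0,0,0,0,0.85]
    - [0,0,0,0,0,-0.5,0.85]
    - [0,0,0,0,0,-1.2,0.85]
    - [0,0,0,0,0,-2,0.85]
    - [0,0,0,0,0,-3,0.85]
    - [0,0,0,0,0,-4,0.85]
    - [0,0,0,0,2,-4.2,0.85]
    - [0,0,0,0,4,-4.2,0.85]
    - [0,0,0,0,5,-4.2,0.85]
    - [0,0,0,0,5,-4.2,0.85]
    - [0,0,0,0,5,-4.2,0.85]
    - [0,0,0,0,5,-4.2,0.85]
    - [0,0,0,0,5,-4.2,0.85]

```text
time_s: 14.47
position: [0.4779, 0.0423, 0.1879]
tcp_rot: [[0.988, 0.155, -0.001], [0.155, -0.988, 0.001], [-0.001, -0.001, -1.0]]
force: [-0.9, -0.6, -0.2]
opening: 0.848
grasp_force: 0.0
```

Run:
```python
from h import *
from go import plan
plan([0.4531,.2807,.12])
s=optics.capture("scene");t=optics.capture("top")
im=[]
from fit import pose
O=(.5845,.3014,.157)
for d,c in((t,(140,160,150,150)),(s,(125,180,250,250))):
    x,y,w,h=c;k=400/w;m=crop(d["image"],x,y,w,h,400,400)
    q=np.array([[.008-.026,-.042,.028],[.048+.026,-.042,.028],[.048+.026,.042,.028],[.008-.026,.042,.028]])
    u=(proj(d,pose(q,*O))-[x,y]+.5)*k-.5;cv2.polylines(m,[np.round(u*16).astype(np.int32)],True,(0,255,0),1,cv2.LINE_AA,4)
    im.append(m)
cv2.imwrite("pics/e1.png",np.hstack(im))
```

```text
t 14.47 pos [0.4779 0.0423 0.1879] yaw 8.93 tool-axis [-9.e-04  6.e-04 -1.e+00] F [-0.9 -0.6 -0.2] open 0.848 gf 0.0
units [ 0.419 -7.978  2.269]
```

View pics/e1.png

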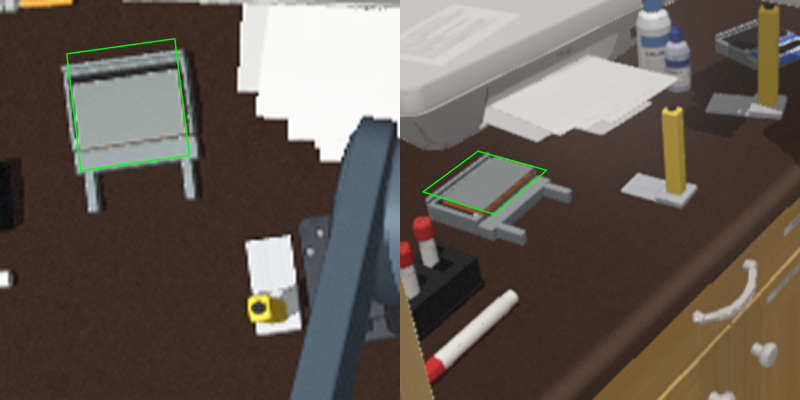

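The carrier lies flat and square, grey back up, inside the block (top crop 132,110). The lifter stands upright by itself on bare worktop (270,285), and the robot touches nothing. Handing in.

```bash
python3 -c "
from rig import bot
print(bot.hand_in())"
```

```text
the job is handed in; nothing more can be done
None
```

The orange carrier lies grey back up on its pad and the lifter stands released on the bare worktop; I handed the job in after about 14.5 s, and no verdict was returned.

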